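# Line up the pattern weights and put them away

## Robot

A 7-joint arm with a two-finger parallel gripper is mounted at the origin on a cart in front of the work surface, level with it; the furniture and walls round the work are solid. World frame = base frame: x ahead of the robot, y to its left, z up, the work surface at z = 0. Lengths are in m, angles in rad, forces in N, time in s.
With the tool pointing down it reaches from about 0.375 to 0.925 m from the base axis. Payload 3.1 kg.
Tool frame: the origin (TCP) lies at the very end of the fingers, on their centre line; the grasp point (between the pads) lies 19 mm behind it (arm.grip_depth is the z of the grasp point in the tool frame, in m); z points along the fingers, y is the line along which they close (so a half turn about z gives the same grasp; the last joint's range is limited). The gripper opens to 85 mm and grips with 20 to 120 N. Pads are 22 mm wide; open, the fingers measure 114 mm over their backs; the gripper's body (76 mm by 85 mm) begins 54 mm behind the grasp point. The pads swing forward as they close: fully open they stand 13 mm farther back than shut.
Start: joints at [-1.412, 0.383, 0.044, 1.598, -0.018, 1.161, -0.05], TCP at [0.165, 0.629, 0.231] pointing down, gripper open.
Joint ranges: [-2.61, 2.61], [-0.41, 2.15], [-1.48, 1.57], [0, 2.5], [-1.57, 4.71], [0.05, 1.97], [-2.85, 2.85]. Speed limits (rad/s): [2.79, 2.79, 3.14, 3.14, 3.14, 3.14, 3.14].

## Interface

Orientations are given as a rotation vector (axis times angle).
In Python, from workcell import arm gives the robot as it stands.
- The arm moves only by the tool arm_command, never from a script. Its arguments are lists of equal length, an entry for each row: "fingers": the closure, from 0 (fully open) to 1 (shut); "slide": the shift along the world's x, y, z normalised to -1 to 1, where 1 is 50 mm, a list of three; "turn": the turn about the world's z normalised to -1 to 1, where 1 is 0.1 rad. In form: {"fingers": [fingers, ...], "slide": [[dx, dy, dz], ...], "turn": [turn, ...]}. A call has 1 to 10 rows; each row shifts and turns the commanded pose from where the row before left it; what a row does not reach is not made up. A row lasts 1/10 s, in which the tool goes at most 50 mm and 8.59 degrees, less where a joint would pass 70% of its speed; a pose out of reach is approached as far as the arm can. A call with a number of a shift or a turn outside -1 to 1 is refused whole. A call with a gripper value outside its range is refused whole. The fingers move at their own pace and stop on an object; "squeeze" is the grip in N (left out, the last holds). Time passes only in rows, so rows that do not move let the fingers close. It gives the time, the measured TCP pose, the force, the opening and the grip force at its end, in the units of the state.
- arm.observe(): the state, without advancing time (a new reading comes with each control period).
- arm.read_camera(name): name is "side" or "top"; returns (picture, depth): 480x640x3 uint8, blue, green, red; 480x640 float32, m along the optical axis (not along the pixel's ray), 0 where there is no reading.
- arm.get_calibration(name): a dict with "K" (3x3 intrinsics, pixels), "dist" ([k1, k2, p1, p2, k3] as OpenCV has them; the pictures are not rectified), "eye" and "orientation" of the camera in the world. Camera axes: x right, y up, looking along -z (the intrinsics and any distortion apply to the point x, -y, -z); pixel columns grow to the right and rows downward; lengths in m; the calibration is good to about 2 mm. A picture is of the moment at which its call begins. get_calibration takes no time and is no camera call.
- arm.sign_off(): hands the job in; it is judged then, once.
Trained networks look in the newest picture that a camera, given by its name, has taken for a name from the list of things; names that differ only in an ending like _2 or _b are one class to them, and where a whole thing is asked for, a point or a joint stands for the part that bears it (a point fixed in the world has none). Each returns a list of dicts, best first, with "p" (0 to 1); they miss things now and then, are a little off and sometimes report something else, mostly with a low value. They report only what shows in the picture. A call takes as long as a camera call. They do not tell look-alikes from the thing itself.
- arm.outline_of(thing, camera): "pixels" (480x640 bool, what is visible of it) and "pixel" ([row, column] in pixels, amid what is visible of it).
The state is a dict: "clock": time; "joints": joint angles; "joint_vel": joint speeds; "joint_efforts": joint torques, N m; "position": TCP position; "orientation": TCP orientation; "ft_force": force on the tool from outside, world axes, zero at the start; "torque": the same for the moment, N m; "grip_width": opening from 0.0 (shut) to 1.0 (fully open); "grip_force": force on a finger pad.
Only numpy, scipy, OpenCV 4.12 (cv2) and the standard library are available. Lean on these libraries where they do the work, as an engineer would, in place of code of your own. Each camera call takes 0.05 s, during which the arm holds its last target. There are 200 camera calls.

## Task

Pattern weights (knobbed pucks) lie scattered in the tilting tray. Lift the tray's bar handle to tip it until all the weights have slid down into a single row against the low fence on the hinge side, then let the tray down flat again with the whole row still against the fence. After that lift the weights out one by one by their knobs and lay each flat, knob up, in a pocket of its own in the divided storage box; leave the tray flat and the other things where they stand.

Things in the scene. Friction and masses are not known exactly. Their poses are not given: they have to be found in the camera images.
- tray (a joint): the tray's hinge, rad: 0 lying flat on its stand, growing as the handle side is lifted, to a stop at 0.7. Slightly damped: let go, it sinks back flat by itself. Tray and weights together need about 3 to 9 N at the handle. The weights start to slide at 0.2 to 0.3 rad, and quickly above 0.45
- hinge (a point): middle of the hinge axis, on the robot's side of the stand, 20 mm over the table; fixed to the stand. x: level, from the hinge across the tray toward the handle; y: level, along the hinge; z: up. Stand (left or right, turned a little): a board 195 mm in x by 454 mm in y with steel brackets at both hinge ends, up to 44 mm over the table
- fence (a point): point on the tray, tips with it: middle of the foot of the fence's inner face, on the tray's floor. x: along the floor from fence toward handle; y: along the fence; z: out of the floor. Tray flat: 10 mm in x and 8 mm in z from hinge (28 mm over the table). The fence is the hinge-side wall, 16 mm high. A weight touching it has its origin at x = 30 mm, z = 0 here
- floor (a point): point on the tray, tips with it: centre of its smooth white floor (160 mm in x by 410 mm in y inside, 16 mm wooden walls all round), 80 mm in x from fence; axes as fence
- handle (a point): centre of the round steel bar handle, 12 mm thick, 110 mm long, parallel to the hinge, on the side away from the robot, 40 mm outside the tray's wall, clear below; tips with the tray. Tray flat: 222 mm in x and 35 mm in z from hinge (55 mm over the table). x: away from the hinge; y: along the bar
- box: the storage box, fixed: a flat open wooden box 151 mm in x, 224 mm in y, 20 mm high, divided into 2 by 3 square pockets, each 68 by 68 mm and 15 mm deep with walls of 5 mm; origin: centre of its underside, on the table; stands on the other side from the tray, turned a little
- pocket0 (a point): centre of the floor of a pocket of the storage box (5 mm over the table): row nearer the robot, right as the robot sees it; axes as the box
- pocket1 (a point): centre of the floor of a pocket of the storage box (5 mm over the table): row nearer the robot, middle as the robot sees it; axes as the box
- pocket2 (a point): centre of the floor of a pocket of the storage box (5 mm over the table): row nearer the robot, left as the robot sees it; axes as the box
- pocket3 (a point): centre of the floor of a pocket of the storage box (5 mm over the table): row farther from the robot, right as the robot sees it; axes as the box
- pocket4 (a point): centre of the floor of a pocket of the storage box (5 mm over the table): row farther from the robot, middle as the robot sees it; axes as the box
- pocket5 (a point): centre of the floor of a pocket of the storage box (5 mm over the table): row farther from the robot, left as the robot sees it; axes as the box
- weight0: a pattern weight, loose, knob up at the start: dark steel puck 60 mm across and 20 mm thick with an upright wooden knob, 22 mm across and 30 mm tall, on its middle (50 mm tall in all, 0.11 to 0.22 kg); all alike; origin: centre of the puck's underside; z axis up through the knob (a knob-and-puck is round, its yaw means nothing). Absent weights read None
- weight1: a pattern weight, loose, knob up at the start: dark steel puck 60 mm across and 20 mm thick with an upright wooden knob, 22 mm across and 30 mm tall, on its middle (50 mm tall in all, 0.11 to 0.22 kg); all alike; origin: centre of the puck's underside; z axis up through the knob (a knob-and-puck is round, its yaw means nothing). Absent weights read None
- weight2: a pattern weight, loose, knob up at the start: dark steel puck 60 mm across and 20 mm thick with an upright wooden knob, 22 mm across and 30 mm tall, on its middle (50 mm tall in all, 0.11 to 0.22 kg); all alike; origin: centre of the puck's underside; z axis up through the knob (a knob-and-puck is round, its yaw means nothing). Absent weights read None
- weight3: a pattern weight, loose, knob up at the start: dark steel puck 60 mm across and 20 mm thick with an upright wooden knob, 22 mm across and 30 mm tall, on its middle (50 mm tall in all, 0.11 to 0.22 kg); all alike; origin: centre of the puck's underside; z axis up through the knob (a knob-and-puck is round, its yaw means nothing). Absent weights read None
- weight4: a pattern weight, loose, knob up at the start: dark steel puck 60 mm across and 20 mm thick with an upright wooden knob, 22 mm across and 30 mm tall, on its middle (50 mm tall in all, 0.11 to 0.22 kg); all alike; origin: centre of the puck's underside; z axis up through the knob (a knob-and-puck is round, its yaw means nothing). Absent weights read None
- weight5: a pattern weight, loose, knob up at the start: dark steel puck 60 mm across and 20 mm thick with an upright wooden knob, 22 mm across and 30 mm tall, on its middle (50 mm tall in all, 0.11 to 0.22 kg); all alike; origin: centre of the puck's underside; z axis up through the knob (a knob-and-puck is round, its yaw means nothing). Absent weights read None
- notions_tin: bystander, to be left alone: a green tin with lid, 73x153x43 mm, at the back; origin: centre of its underside
- mister: bystander, to be left alone: an amber spray bottle, 154 mm tall, at the back; origin: centre of its underside
- cone_white: bystander, to be left alone: a cone of white thread, 58 mm across, 100 mm tall, at the back; origin: centre of its underside
- rotary_cutter: bystander, to be left alone: a rotary cutter, 47x170x22 mm, lying near the front edge; origin: centre of its underside
- spool_cream: bystander, to be left alone: a spool of cream thread, 36 mm across, 60 mm tall, standing behind the gap between tray and box; origin: centre of its underside
- chalk_1: bystander, to be left alone: a flat triangle of tailor's chalk, 40x43x8 mm, near the front edge; origin: centre of its underside
Mind the look-alikes: they are no part of the job. Leave any orange or turquoise look-alike of the weight3 alone.

How it is judged:
On the way, in this order (a step that is already met when the one before it is completed fails the run):
1. the tray is tipped up (more than 0.25 rad) and every weight lies on its floor against the fence (within about 7 mm) (value of joint tray above 0.25 rad and x of weight0 in the frame of fence between 0.024 and 0.037 m and z of weight0 in the frame of fence between -0.005 and 0.005 m and x of weight1 in the frame of fence between 0.024 and 0.037 m and z of weight1 in the frame of fence between -0.005 and 0.005 m and x of weight2 in the frame of fence between 0.024 and 0.037 m and z of weight2 in the frame of fence between -0.005 and 0.005 m and x of weight3 in the frame of fence between 0.024 and 0.037 m and z of weight3 in the frame of fence between -0.005 and 0.005 m and x of weight4 in the frame of fence between 0.024 and 0.037 m and z of weight4 in the frame of fence between -0.005 and 0.005 m and x of weight5 in the frame of fence between 0.024 and 0.037 m and z of weight5 in the frame of fence between -0.005 and 0.005 m), for 0.2 s.
2. the tray is down flat again (within 0.03 rad) with every weight still in the row against the fence (within about 7 mm) (value of joint tray below 0.03 rad and x of weight0 in the frame of fence between 0.024 and 0.037 m and z of weight0 in the frame of fence between -0.005 and 0.005 m and x of weight1 in the frame of fence between 0.024 and 0.037 m and z of weight1 in the frame of fence between -0.005 and 0.005 m and x of weight2 in the frame of fence between 0.024 and 0.037 m and z of weight2 in the frame of fence between -0.005 and 0.005 m and x of weight3 in the frame of fence between 0.024 and 0.037 m and z of weight3 in the frame of fence between -0.005 and 0.005 m and x of weight4 in the frame of fence between 0.024 and 0.037 m and z of weight4 in the frame of fence between -0.005 and 0.005 m and x of weight5 in the frame of fence between 0.024 and 0.037 m and z of weight5 in the frame of fence between -0.005 and 0.005 m), for 0.2 s.
At the end, for the whole second after the job is handed in: every weight lies flat (within 0.12 rad), knob up, at rest on the floor of a pocket of the storage box (origin within 12 mm of the pocket's centre and 5 mm of its floor), one to a pocket, and the tray is flat (within 0.03 rad) (value of joint tray below 0.03 rad and ((horizontal distance between weight0 and pocket0 below 0.012 m and z of weight0 in the frame of pocket0 below 0.005 m) or (horizontal distance between weight0 and pocket1 below 0.012 m and z of weight0 in the frame of pocket1 below 0.005 m) or (horizontal distance between weight0 and pocket2 below 0.012 m and z of weight0 in the frame of pocket2 below 0.005 m) or (horizontal distance between weight0 and pocket3 below 0.012 m and z of weight0 in the frame of pocket3 below 0.005 m) or (horizontal distance between weight0 and pocket4 below 0.012 m and z of weight0 in the frame of pocket4 below 0.005 m) or (horizontal distance between weight0 and pocket5 below 0.012 m and z of weight0 in the frame of pocket5 below 0.005 m)) and ((horizontal distance between weight1 and pocket0 below 0.012 m and z of weight1 in the frame of pocket0 below 0.005 m) or (horizontal distance between weight1 and pocket1 below 0.012 m and z of weight1 in the frame of pocket1 below 0.005 m) or (horizontal distance between weight1 and pocket2 below 0.012 m and z of weight1 in the frame of pocket2 below 0.005 m) or (horizontal distance between weight1 and pocket3 below 0.012 m and z of weight1 in the frame of pocket3 below 0.005 m) or (horizontal distance between weight1 and pocket4 below 0.012 m and z of weight1 in the frame of pocket4 below 0.005 m) or (horizontal distance between weight1 and pocket5 below 0.012 m and z of weight1 in the frame of pocket5 below 0.005 m)) and ((horizontal distance between weight2 and pocket0 below 0.012 m and z of weight2 in the frame of pocket0 below 0.005 m) or (horizontal distance between weight2 and pocket1 below 0.012 m and z of weight2 in the frame of pocket1 below 0.005 m) or (horizontal distance between weight2 and pocket2 below 0.012 m and z of weight2 in the frame of pocket2 below 0.005 m) or (horizontal distance between weight2 and pocket3 below 0.012 m and z of weight2 in the frame of pocket3 below 0.005 m) or (horizontal distance between weight2 and pocket4 below 0.012 m and z of weight2 in the frame of pocket4 below 0.005 m) or (horizontal distance between weight2 and pocket5 below 0.012 m and z of weight2 in the frame of pocket5 below 0.005 m)) and ((horizontal distance between weight3 and pocket0 below 0.012 m and z of weight3 in the frame of pocket0 below 0.005 m) or (horizontal distance between weight3 and pocket1 below 0.012 m and z of weight3 in the frame of pocket1 below 0.005 m) or (horizontal distance between weight3 and pocket2 below 0.012 m and z of weight3 in the frame of pocket2 below 0.005 m) or (horizontal distance between weight3 and pocket3 below 0.012 m and z of weight3 in the frame of pocket3 below 0.005 m) or (horizontal distance between weight3 and pocket4 below 0.012 m and z of weight3 in the frame of pocket4 below 0.005 m) or (horizontal distance between weight3 and pocket5 below 0.012 m and z of weight3 in the frame of pocket5 below 0.005 m)) and ((horizontal distance between weight4 and pocket0 below 0.012 m and z of weight4 in the frame of pocket0 below 0.005 m) or (horizontal distance between weight4 and pocket1 below 0.012 m and z of weight4 in the frame of pocket1 below 0.005 m) or (horizontal distance between weight4 and pocket2 below 0.012 m and z of weight4 in the frame of pocket2 below 0.005 m) or (horizontal distance between weight4 and pocket3 below 0.012 m and z of weight4 in the frame of pocket3 below 0.005 m) or (horizontal distance between weight4 and pocket4 below 0.012 m and z of weight4 in the frame of pocket4 below 0.005 m) or (horizontal distance between weight4 and pocket5 below 0.012 m and z of weight4 in the frame of pocket5 below 0.005 m)) and ((horizontal distance between weight5 and pocket0 below 0.012 m and z of weight5 in the frame of pocket0 below 0.005 m) or (horizontal distance between weight5 and pocket1 below 0.012 m and z of weight5 in the frame of pocket1 below 0.005 m) or (horizontal distance between weight5 and pocket2 below 0.012 m and z of weight5 in the frame of pocket2 below 0.005 m) or (horizontal distance between weight5 and pocket3 below 0.012 m and z of weight5 in the frame of pocket3 below 0.005 m) or (horizontal distance between weight5 and pocket4 below 0.012 m and z of weight5 in the frame of pocket4 below 0.005 m) or (horizontal distance between weight5 and pocket5 below 0.012 m and z of weight5 in the frame of pocket5 below 0.005 m)) and angle between each of weight0, weight1, weight2, weight3, weight4, weight5's own z axis and vertical below 0.12 rad and linear speed of each of weight0, weight1, weight2, weight3, weight4, weight5 below 0.02 m/s); the robot touches nothing.
It fails at once if a bystander is moved more than 40 mm (distance of any of notions_tin, mister, cone_white, rotary_cutter, spool_cream, chalk_1 from where it was at the start of the episode above 0.04 m).
Of weight0, weight1, weight2, weight3, weight4, weight5 only 4 to 6 are there at a start; the rules pass over those that are not, and their reading is None.
At some moment in a run one of weight0, weight1, weight2, weight3, weight4, weight5 may be knocked a few centimetres aside while the robot is not near it.
Once in a run the grip may slacken for a moment while it holds something.
It also fails if it takes over 210 s, if anything falls off the work surface, if the arm or the gripper's body presses on something with over 40 N, if the wrist force passes 120 N, or if a joint passes its speed limit or range.

## Working session

There is one attempt and no reset: what is moved stays moved. The work goes in short steps, Python scripts to look and compute and a tool call to move; the robot and the scene stay as the last step left them, time stands still between calls to the robot, and variables do not carry over. Pictures are saved under pics/ and viewed, at most 14 in all, crops included, and the job is handed in when it is done.

Besides the shell and the picture viewer there is one more tool, called after "Call:" as name(argument=value, ...) on one line, values as JSON. arm_command: Moves the arm, as the interface text tells. Scaled input: -1 to 1 covers 50 mm each way for a shift and 0.1 rad each way for a turn. Its arguments: {"type":"object","properties":{"fingers":{"type":"array"},"slide":{"type":"array"},"turn":{"type":"array"},"squeeze":{"type":"number"}},"required":["fingers","slide","turn"]}

```bash
mkdir -p pics; ls
cat > h.py <<'E'
import numpy as np, cv2
from scipy.spatial.transform import Rotation as R
from workcell import arm
def cal(n):
    c=arm.get_calibration(n); o=np.array(c["orientation"],float)
    M=R.from_rotvec(o).as_matrix() if o.size==3 else o.reshape(3,3)
    return np.array(c["K"]),np.array(c["dist"]),np.array(c["eye"]),M
def cloud(n,depth):
    K,d,e,M=cal(n); h,w=depth.shape
    uv=np.stack(np.meshgrid(np.arange(w),np.arange(h)),-1).reshape(-1,1,2).astype(np.float64)
    p=cv2.undistortPoints(uv,K,d).reshape(h,w,2)
    P=np.stack([p[...,0]*depth,-p[...,1]*depth,-depth],-1)
    W=P@M.T+e; W[depth<=0]=np.nan
    return W
def st():
    s=arm.observe(); print(round(s["clock"],2),np.round(s["position"],4),np.round(s["orientation"],3),np.round(s["ft_force"],1),round(s["grip_width"],3),round(s["grip_force"],1))
E
python3 - <<'E'
from h import *
st()
for n in("top","side"):
    im,d=arm.read_camera(n); cv2.imwrite(f"pics/{n}0.png",im); np.save(f"{n}0.npy",d)
    print(n,arm.get_calibration(n))
E
```

```text
pics
0.0 [0.1648 0.6278 0.2299] [-0.402 -3.116  0.004] [0.8 1.  0.4] 1.002 0.0
top {'K': array([[446.536014  ,   0.        , 331.04852372],
       [  0.        , 446.536014  , 239.48538095],
       [  0.        ,   0.        ,   1.        ]]), 'dist': array([-0.09615425,  0.        ,  0.        ,  0.        ,  0.        ]), 'eye': array([0.39921273, 0.01614598, 1.14614782]), 'orientation': array([ 0.08546377, -0.11048987, -1.54465761])}
side {'K': array([[494.97543915,   0.        , 324.43642427],
       [  0.        , 494.97543915, 245.66621998],
       [  0.        ,   0.        ,   1.        ]]), 'dist': array([-0.01986078,  0.        ,  0.        ,  0.        ,  0.        ]), 'eye': array([0.72953235, 0.47847184, 1.05411552]), 'orientation': array([0.12466352, 0.68444219, 2.70482798])}
```

View pics/top0.png

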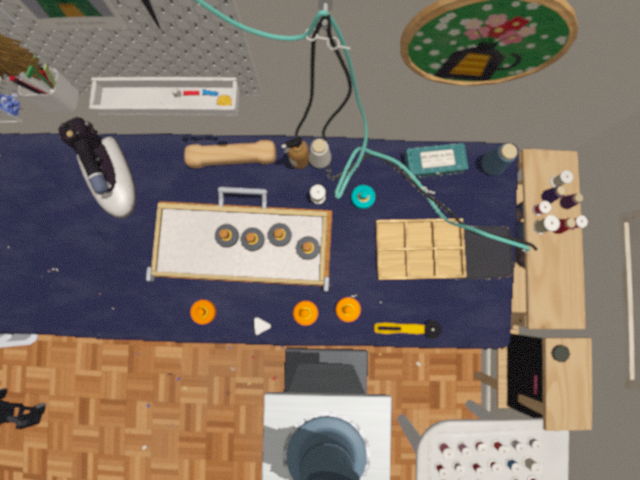

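View pics/side0.png

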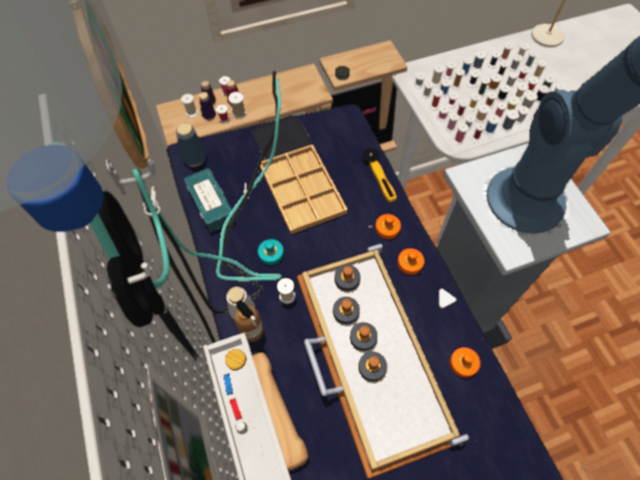

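The top picture shows the tray at columns 150–332, rows 203–285. Its bar handle is at (243,190), the box spans (377–466, 219–280), and a turquoise cord runs past the box's back corner.
Things that could be taken for a weight, as (col,row):
- **Dark pucks in the tray:** (227,235), (252,239), (280,234), (308,247).
- **Orange look-alikes:** (203,312), (306,313), (348,309).
- **Turquoise look-alike:** (363,196).

I choose the four dark steel pucks in the tray and check them in a close crop.

Run:
```python
from h import *
im=cv2.imread("pics/top0.png"); d=np.load("top0.npy"); W=cloud("top",d)
cv2.imwrite("pics/crop0.png",cv2.resize(im[170:300,140:480],None,fx=2.3,fy=2.3,interpolation=cv2.INTER_CUBIC))
for r,c in [(235,227),(239,252),(234,280),(247,308)]:
    P=W[r-16:r+17,c-16:c+17].reshape(-1,3); k=P[(P[:,2]>.068)]; 
    q=P[(P[:,2]>.04)&(P[:,2]<.056)]
    print("w",len(k),np.round(k.mean(0),4),len(q),np.round((q.max(0)+q.min(0))/2,4),np.round(np.nanmax(P[:,2]),3))
for n,(r,c) in dict(handleL=(197,222),hm=(191,243),handleR=(197,266),tl=(207,158),tr=(211,329),bl=(278,154),br=(283,326),hb1=(274,150),hb2=(284,326),floor=(250,200),cord1=(225,450),cord2=(170,390),cord3=(245,510),cord4=(190,342),spool=(190,318),boxc=(249,421),bTL=(221,378),bTR=(221,464),bBL=(279,378),bBR=(278,465),mat=(250,490),cord5=(100,360)).items():
    print(n,np.round(W[r,c],4))
for n in("handle","box","floor","weight0"):
    L=arm.outline_of(n,"top"); print(n,[(round(x["p"],2),x["pixel"],int(x["pixels"].sum())) for x in L][:9])
    if n in("handle","box","floor"):
        np.save(n+"_m.npy",L[0]["pixels"]); P=W[L[0]["pixels"]]; print(np.round(np.nanmedian(P,0),4))
```

```text
w 68 [0.5426 0.2621 0.0771] 426 [0.5437 0.2548 0.048 ] 0.082
w 65 [0.5351 0.1957 0.0774] 418 [0.5355 0.1967 0.0481] 0.082
w 63 [0.5475 0.1281 0.0773] 391 [0.5467 0.1268 0.0481] 0.082
w 62 [0.5164 0.0563 0.0774] 490 [0.5189 0.0513 0.0481] 0.083
handleL [0.6388 0.2773 0.0461]
hm [0.652  0.2221 0.061 ]
handleR [0.6407 0.1657 0.049 ]
tl [0.6107 0.4416 0.0404]
tr [0.617  0.0066 0.0074]
bl [ 0.432   0.4556 -0.0028]
br [0.43  0.01  0.043]
hb1 [0.4404 0.4495 0.0417]
hb2 [0.4275 0.01   0.044 ]
floor [0.5048 0.3293 0.0308]
cord1 [ 0.589  -0.3109  0.005 ]
cord2 [ 7.335e-01 -1.529e-01  1.000e-04]
cord3 [ 0.5399 -0.471   0.0069]
cord4 [ 0.674  -0.0261  0.006 ]
spool [0.6594 0.0356 0.0596]
boxc [ 0.5226 -0.231   0.018 ]
bTL [ 0.5922 -0.1197  0.0182]
bTR [ 0.6014 -0.3499  0.0007]
bBL [ 0.4439 -0.122   0.0118]
bBR [ 0.4512 -0.3481  0.0084]
mat [ 0.5258 -0.4174  0.0041]
cord5 [ 0.8503 -0.0578  0.1695]
handle [(0.87, [246.0, 233.5], 11070)]
[0.5169 0.2455 0.0288]
box [(0.96, [251.1, 420.3], 5010)]
[ 0.5214 -0.2285  0.0063]
floor [(0.61, [245.2, 233.8], 10982), (0.17, [195.7, 315.7], 200)]
[0.5172 0.2462 0.0288]
weight0 [(0.96, [314.1, 203.3], 510), (0.92, [312.5, 306.4], 430), (0.91, [236.1, 227.2], 468), (0.89, [308.0, 348.5], 453), (0.88, [246.0, 305.3], 465), (0.82, [194.4, 361.4], 406), (0.58, [231.7, 277.6], 461), (0.56, [239.4, 253.9], 486)]
```

View pics/crop0.png

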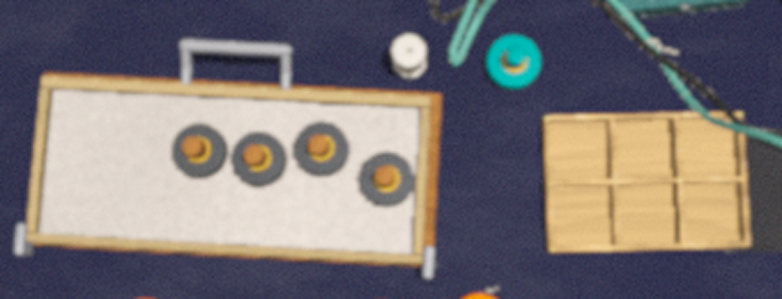

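The crop confirms four dark steel pucks with wooden knobs on the white floor, at about (227,235), (252,239), (280,234) and (308,247) in the full picture. The cord lies flat. Next I fit the handle, hinge and box.

```bash
cat >> h.py <<'E'
def knobs(n="top",save=None,zlo=.066,zhi=.095,box=None):
    im,d=arm.read_camera(n); W=cloud(n,d)
    if save: cv2.imwrite(save,im)
    return im,d,W
E
python3 - <<'E'
from h import *
def rect(P):
    r=cv2.minAreaRect(P[:,:2].astype(np.float32)); return np.round(r[0],4),np.round(r[1],4),round(r[2],2)
for n in("top","side"):
    im=cv2.imread(f"pics/{n}0.png"); d=np.load(n+"0.npy"); W=cloud(n,d).reshape(-1,3); hsv=cv2.cvtColor(im,cv2.COLOR_BGR2HSV).reshape(-1,3).astype(int)
    x,y,z=W.T
    g=(x>.628)&(x<.70)&(y>.13)&(y<.32)&(z>.045)&(z<.075)
    H=W[g]; b=H[(H[:,2]>.05)]; 
    print(n,"handle",len(b),rect(b) if len(b) else "", np.median(b,0) if len(b) else "")
    bb=b[b[:,0]>np.median(b[:,0])-.008]; print(np.polyfit(bb[:,1],bb[:,0],1),bb[:,1].min(),bb[:,1].max(),bb.mean(0))
    wood=(hsv[:,0]>8)&(hsv[:,0]<28)&(hsv[:,1]>60)&(hsv[:,2]>110)
    B=W[wood&(x>.40)&(x<.65)&(y<-.09)&(y>-.38)&(z>.010)&(z<.028)]; print("box",len(B),rect(B),np.percentile(B[:,2],[50,90]))
    T=W[wood&(x>.40)&(x<.65)&(y<.5)&(y>-.02)&(z>.036)&(z<.05)]; print("tray",len(T),rect(T))
    for nm,m in (("tableZ",(x>.45)&(x<.55)&(y>-.08)&(y<-.03)),("floorZ",(x>.47)&(x<.56)&(y>.32)&(y<.40))): print(nm,np.nanmedian(z[m]))
    K=wood&(x>.42)&(x<.6)&(y<.45)&(y>.01)&(z>.06)&(z<.09)
    P=W[K]; 
    if len(P):
        _,lab,cen=cv2.kmeans(P[:,:2].astype(np.float32),4,None,(3,50,1e-4),5,cv2.KMEANS_PP_CENTERS); print(np.round(cen,4),np.bincount(lab.ravel()))
E
```

```text
top handle 265 (array([0.6508, 0.2258]), array([0.1216, 0.022 ]), 87.54) [0.65388298 0.22575693 0.05908866]
[0.02608374 0.64844447] 0.1648442810051393 0.28676630092298 [0.65435946 0.22676957 0.05902051]
box 1168 (array([ 0.5512, -0.2184]), array([0.2067, 0.2463]), 2.55) [0.01951441 0.02275608]
tray 2199 (array([0.5238, 0.23  ]), array([0.4327, 0.1842]), 88.2)
tableZ 0.0003471969368030736
floorZ 0.02776766069582215
[[0.535  0.1952]
 [0.5472 0.1275]
 [0.5422 0.2616]
 [0.5162 0.0563]] [69 69 76 63]
side handle 385 (array([0.6501, 0.2276]), array([0.1201, 0.0222]), 88.68) [0.65490535 0.23018417 0.05939368]
[0.02012763 0.65054518] 0.16742218352449523 0.28748453578987715 [0.65518448 0.23049416 0.05949156]
box 1293 (array([ 0.5249, -0.2314]), array([0.1524, 0.2301]), 2.61) [0.01879124 0.02214571]
tray 3215 (array([0.5272, 0.2293]), array([0.4315, 0.1906]), 88.75)
tableZ 0.0002490316874834697
floorZ 0.027582199171013233
[[0.5178 0.0595]
 [0.5367 0.1983]
 [0.549  0.131 ]
 [0.5435 0.2638]] [ 80  93  84 100]
```

Call:
arm_command(fingers=[0, 0.3, 0.6, 0.6, 0.6, 0.6, 0.6, 0.6, 0.6, 0.6], slide=[[0.7, -0.57, 0], [0.7, -0.57, 0], [0.7, -0.57, 0], [0.7, -0.57, 0], [0.7, -0.57, 0], [0.7, -0.57, 0], [0.7, -0.57, 0], [0.7, -0.57, 0], [0.7, -0.57, 0], [0.7, -0.57, 0]], turn=[-0.8, -0.8, -0.8, -0.8, -0.8, -0.8, -0.8, -0.8, -0.8, -0.8], squeeze=40)

```text
clock: 1.3
position: [0.5162, 0.3425, 0.2315]
orientation: [-1.588, -2.711, -0.001]
ft_force: [0.2, -0.4, -0.2]
grip_width: 0.4
grip_force: 0.0
```

Call:
arm_command(fingers=[0.6, 0.6, 0.6, 0.6, 0.6, 0.6, 0.6, 0.6, 0.6], slide=[[0.695, -0.575, 0], [0.695, -0.575, 0], [0.695, -0.575, 0], [0.695, -0.575, 0], [0, 0, -0.4], [0, 0, -0.6], [0, 0, -0.8], [0, 0, -0.6], [0, 0, 0]], turn=[-0.9, -0.9, -0.9, -0.9, -0.9, -0.9, 0, 0, 0])

```text
clock: 2.2
position: [0.6492, 0.2279, 0.1051]
orientation: [-2.246, -2.19, 0.017]
ft_force: [-1.0, 0.4, 0.5]
grip_width: 0.398
grip_force: 0.0
```

Run:
```python
from h import *
st()
im,d,W=knobs("side"); cv2.imwrite("pics/s1.png",cv2.resize(im[240:440,230:430],None,fx=3,fy=3))
```

```text
2.2 [0.6492 0.2279 0.1051] [-2.246 -2.19   0.017] [-1.   0.4  0.5] 0.398 0.0
```

View pics/s1.png

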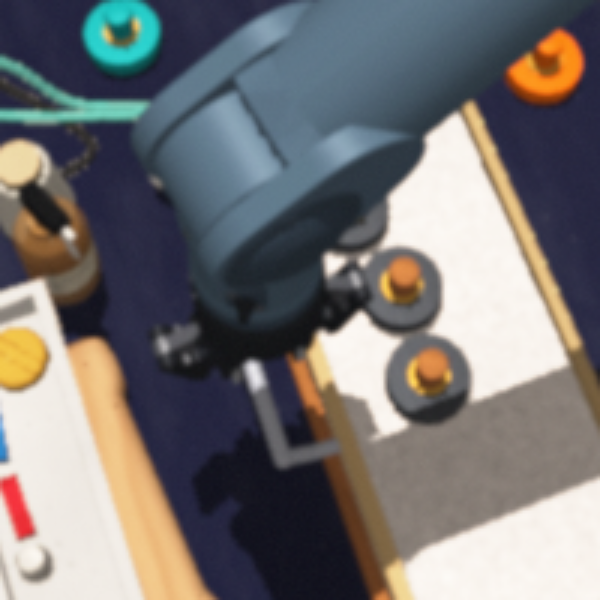

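The side crop shows the gripper astride the bar handle with its fingers across it, 5 mm short in x. I correct that, go down and close.

Call:
arm_command(fingers=[0.6, 0.6, 0.6, 0.6, 1, 1, 1, 1], slide=[[0.1, 0, -0.3], [0, 0, -0.5], [0, 0, -0.5], [0, 0, 0], [0, 0, 0], [0, 0, 0], [0, 0, 0], [0, 0, 0]], turn=[0, 0, 0, 0, 0, 0, 0, 0], squeeze=40)

```text
clock: 3.05
position: [0.6552, 0.229, 0.0475]
orientation: [-2.245, -2.188, 0.01]
ft_force: [-8.3, -1.3, 3.8]
grip_width: 0.121
grip_force: 39.1
```

Call:
arm_command(fingers=[0.6, 0.6, 0.6, 0.6, 1, 1, 1, 1], slide=[[0, 0, 0], [0, 0, -0.1], [0, 0, -0.1], [0, 0, 0], [0, 0, 0], [0, 0, 0], [0, 0, 0], [0, 0, 0]], turn=[0, 0, 0, 0, 0, 0, 0, 0])

```text
clock: 3.85
position: [0.6551, 0.2288, 0.036]
orientation: [-2.245, -2.188, 0.011]
ft_force: [-7.8, -1.0, 6.8]
grip_width: 0.124
grip_force: 38.9
```

Call:
arm_command(fingers=[1, 1, 1, 1, 1, 1, 1, 1, 1, 1], slide=[[-0.04, 0, 0.22], [-0.05, 0, 0.22], [-0.06, 0, 0.21], [-0.075, 0, 0.21], [-0.085, 0, 0.21], [-0.095, 0, 0.2], [-0.1, 0, 0.2], [0, 0, 0], [0, 0, 0], [0, 0, 0]], turn=[0, 0, 0, 0, 0, 0, 0, 0, 0, 0])

```text
clock: 4.85
position: [0.631, 0.2294, 0.1096]
orientation: [-2.246, -2.19, 0.005]
ft_force: [-6.0, 0.5, -7.9]
grip_width: 0.119
grip_force: 39.5
```

```bash
cat > row.py <<'E'
from h import *
st()
for n in("top","side"):
    im,d,W=knobs(n); W=W.reshape(-1,3); hsv=cv2.cvtColor(im,cv2.COLOR_BGR2HSV).reshape(-1,3).astype(int)
    s=arm.observe()["position"]; a=np.arctan2(s[2]+.019-.02, (s[0]-.433))-.1564
    P=W-[.433,.2335,.02]; u=np.array([1,-.027,0]); 
    X=P@u; Z=P[:,2]; Y=P[:,1]+.027*P[:,0]
    fx=X*np.cos(a)+Z*np.sin(a)-.010; fz=-X*np.sin(a)+Z*np.cos(a)-.008
    knob=(hsv[:,0]<25)&(hsv[:,1]>110)&(hsv[:,2]>60)&(fz>.040)&(fz<.056)&(fx>.0)&(fx<.15)&(abs(Y)<.205)
    flr=(fx>.03)&(fx<.15)&(hsv[:,1]<40)&(hsv[:,2]>150)&(abs(Y)<.19)&(abs(fz)<.04)
    print(n,"tilt est",round(a,3),"floor z",np.round(np.median(fz[flr]),4), "slope",np.round(np.polyfit(fx[flr],fz[flr],1)[0],3) if flr.sum()>50 else None)
    pts=np.c_[fx,Y][knob]; used=np.zeros(len(pts),bool)
    import scipy.cluster.hierarchy as h
    if len(pts)>1:
        L=h.fcluster(h.linkage(pts,"single"),.008,"distance")
        for k in set(L):
            q=pts[L==k]
            if len(q)>8: print("  knob fx,y",np.round(q.mean(0),4),len(q))
    cv2.imwrite(f"pics/{n}_row.png",cv2.resize(im[180:300,130:350],None,fx=3,fy=3) if n=="top" else im[230:480,200:480])
E
python3 row.py
```

```text
4.85 [0.631  0.2294 0.1096] [-2.246 -2.19   0.005] [-6.   0.5 -7.9] 0.119 39.5
top tilt est 0.346 floor z -0.0007 slope -0.025
  knob fx,y [ 0.0321 -0.1741] 65
  knob fx,y [ 0.0514 -0.102 ] 61
  knob fx,y [ 0.0374 -0.0347] 58
  knob fx,y [0.0427 0.0288] 45
side tilt est 0.346 floor z -0.0008 slope -0.008
  knob fx,y [ 0.0351 -0.099 ] 82
  knob fx,y [ 0.033  -0.0318] 87
  knob fx,y [0.034  0.0338] 98
```

Call:
arm_command(fingers=[1, 1, 1, 1, 1, 1, 1], slide=[[-0.05, 0, 0.1], [-0.05, 0, 0.1], [0, 0, 0], [0, 0, 0], [0, 0, 0], [0, 0, 0], [0, 0, 0]], turn=[0, 0, 0, 0, 0, 0, 0])

```text
clock: 5.65
position: [0.6255, 0.2296, 0.1194]
orientation: [-2.246, -2.19, 0.006]
ft_force: [-6.4, 1.9, -8.1]
grip_width: 0.121
grip_force: 39.4
```

```bash
python3 row.py
```

```text
5.65 [0.6255 0.2296 0.1194] [-2.246 -2.19   0.006] [-6.4  1.9 -8.1] 0.121 39.4
top tilt est 0.395 floor z -0.0008 slope -0.015
  knob fx,y [ 0.0322 -0.1741] 66
  knob fx,y [ 0.0322 -0.1016] 65
  knob fx,y [ 0.0321 -0.0349] 71
  knob fx,y [0.0325 0.0286] 47
side tilt est 0.395 floor z -0.0009 slope -0.009
  knob fx,y [ 0.0336 -0.0989] 88
  knob fx,y [0.0337 0.0334] 97
  knob fx,y [ 0.033  -0.0322] 88
```

View pics/top_row.png

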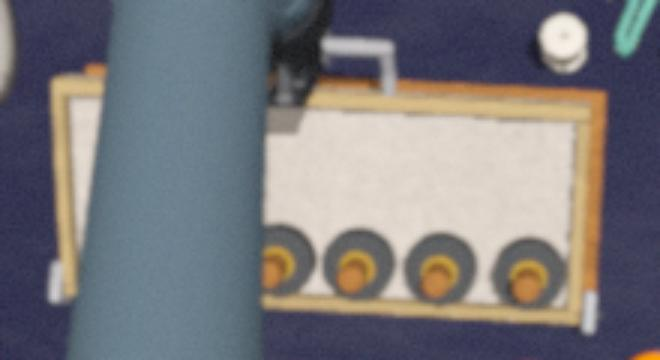

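The top crop shows all four weights in one row against the fence, with knobs at about crop (273–527, 265–285). I let the tray down along the same arc.

Call:
arm_command(fingers=[1, 1, 1, 1, 1, 1, 1, 1, 1, 1], slide=[[0.05, 0, -0.1], [0.05, 0, -0.1], [0.1, 0, -0.2], [0.095, 0, -0.2], [0.085, 0, -0.21], [0.075, 0, -0.21], [0.06, 0, -0.21], [0.05, 0, -0.2], [0.04, 0, -0.15], [0.01, 0, -0.1]], turn=[0, 0, 0, 0, 0, 0, 0, 0, 0, 0])

```text
clock: 6.75
position: [0.6553, 0.2287, 0.0392]
orientation: [-2.243, -2.187, 0.014]
ft_force: [-23.9, -3.0, 30.3]
grip_width: 0.123
grip_force: 43.0
```

Call:
arm_command(fingers=[1, 1, 1, 1], slide=[[0, 0, 0], [0, 0, 0], [0, 0, 0], [0, 0, 0]], turn=[0, 0, 0, 0])

```text
clock: 7.15
position: [0.6552, 0.2287, 0.0394]
orientation: [-2.244, -2.188, 0.012]
ft_force: [-17.2, -1.1, 10.7]
grip_width: 0.123
grip_force: 40.7
```

```bash
python3 row.py
```

```text
7.15 [0.6552 0.2287 0.0394] [-2.244 -2.188  0.012] [-17.2  -1.1  10.7] 0.123 40.7
top tilt est 0.015 floor z -0.0015 slope -0.04
  knob fx,y [ 0.0305 -0.1741] 63
  knob fx,y [ 0.0304 -0.1021] 64
  knob fx,y [0.0301 0.0283] 45
  knob fx,y [ 0.0303 -0.0346] 69
side tilt est 0.015 floor z -0.0016 slope -0.017
  knob fx,y [ 0.0314 -0.0964] 56
  knob fx,y [0.0322 0.0336] 97
  knob fx,y [ 0.032 -0.032] 93
```

Call:
arm_command(fingers=[0.6, 0.6, 0.6, 0.6, 0.6, 0.6, 0.6, 0.6, 0.4, 0], slide=[[0, 0, 0], [0, 0, 0], [0, 0, 0], [0, 0, 0], [0, 0, 0.4], [0, 0, 0.8], [0, 0, 0.8], [0, 0, 0.8], [0, 0, 0.4], [0, 0, 0]], turn=[0, 0, 0, 0, 0, 0, 0, 0, 0, 0])

```text
clock: 8.25
position: [0.6636, 0.2291, 0.203]
orientation: [2.247, 2.188, 0.017]
ft_force: [0.6, -0.8, 0.2]
grip_width: 0.726
grip_force: 0.0
```

```bash
cat > see.py <<'E'
from h import *
import scipy.cluster.hierarchy as h
def see(tag=None):
    st(); out=[]
    for n in("top","side"):
        im,d,W=knobs(n); W=W.reshape(-1,3); hsv=cv2.cvtColor(im,cv2.COLOR_BGR2HSV).reshape(-1,3).astype(int)
        x,y,z=W.T
        wood=(hsv[:,0]<25)&(hsv[:,1]>110)&(hsv[:,2]>60)
        for nm,m in (("tray",wood&(z>.055)&(z<.09)&(x>.44)&(x<.60)&(y>.02)&(y<.44)),("box",wood&(z>.033)&(z<.065)&(x>.44)&(x<.61)&(y<-.11)&(y>-.35))):
            pts=W[m][:,:2]
            if len(pts)>8:
                L=h.fcluster(h.linkage(pts,"single"),.008,"distance")
                for k in sorted(set(L)):
                    q=pts[L==k]
                    if len(q)>12:
                        c=q.mean(0); r=cv2.minEnclosingCircle(q.astype(np.float32)); zz=W[m][L==k][:,2]; t=zz>np.percentile(zz,90)-.005
                        print(n,nm,"mean",np.round(c,4),"topface",np.round(q[t].mean(0),4),"ztop",round(np.percentile(zz,90),3),len(q))
        if tag: cv2.imwrite(f"pics/{tag}_{n}.png",im)
if __name__=="__main__":
    import sys; see(sys.argv[1] if len(sys.argv)>1 else None)
E
python3 see.py r1
python3 - <<'E'
from h import *
# refine box by rendering model of pocket dividers: correlate height map
for n in("top","side"):
    im=cv2.imread(f"pics/{n}0.png"); W=cloud(n,np.load(n+"0.npy")).reshape(-1,3)
    m=(W[:,0]>.42)&(W[:,0]<.63)&(W[:,1]>-.37)&(W[:,1]<-.09)&(W[:,2]<.035); P=W[m]
    z=np.clip((P[:,2]-.005)/.015,0,1)-.3
    best=None
    from scipy.optimize import differential_evolution
    def f(v):
        c,s=np.cos(v[2]),np.sin(v[2]); q=P[:,:2]-v[:2]; X=q@[c,s]; Y=q@[-s,c]
        inside=(abs(X)<.0755)&(abs(Y)<.112)
        px=abs(abs(X)-.0365)<.034; yy=np.min([abs(Y-k) for k in(-.073,0,.073)],0)<.034
        mod=np.where(inside,np.where(px&yy,.005,.020),0.)
        return np.abs(mod-P[:,2]).mean()
    r=differential_evolution(f,[(.50,.55),(-.25,-.21),(-.1,.1)],seed=0); print(n,np.round(r.x,4),r.fun)
E
```

```text
8.25 [0.6636 0.2291 0.203 ] [2.247 2.188 0.017] [ 0.6 -0.8  0.2] 0.726 0.0
top tray mean [0.4675 0.0581] topface [0.4683 0.0585] ztop 0.08 68
top tray mean [0.4694 0.1295] topface [0.4701 0.1304] ztop 0.079 74
top tray mean [0.473  0.2624] topface [0.4738 0.264 ] ztop 0.08 78
top tray mean [0.4714 0.1971] topface [0.4717 0.198 ] ztop 0.08 76
side tray mean [0.4675 0.0685] topface [0.4653 0.0673] ztop 0.079 36
side tray mean [0.4725 0.1344] topface [0.4712 0.1328] ztop 0.08 110
side tray mean [0.4744 0.2014] topface [0.4725 0.2   ] ztop 0.08 117
side tray mean [0.4763 0.2668] topface [0.4747 0.2658] ztop 0.08 119
top [ 0.5244 -0.2305  0.0395] 0.0024198716238310832
side [ 0.5248 -0.2316  0.0469] 0.003109909286141874
```

Call:
arm_command(fingers=[0.3, 0.3, 0.3, 0.3, 0.3, 0.3, 0.3, 0.3], slide=[[-0.7, 0.13, 0], [-0.8, 0.15, 0], [-0.8, 0.15, 0], [-0.8, 0.15, 0], [-0.7, 0.13, -0.4], [0, 0, -0.7], [0, 0, -0.7], [0, 0, 0]], turn=[0, 0, 0, 0, 0, 0, 0, 0])

```text
clock: 9.15
position: [0.4637, 0.2612, 0.1]
orientation: [-2.248, -2.192, 0.022]
ft_force: [-0.4, -0.9, -0.1]
grip_width: 0.698
grip_force: 0.0
```

Call:
arm_command(fingers=[0.3, 0.3, 0.3, 0.3, 1, 1, 1, 1, 1], slide=[[0.21, 0.07, 0], [0, 0, -0.3], [0, 0, -0.64], [0, 0, 0], [0, 0, 0], [0, 0, 0], [0, 0, 0], [0, 0, 0], [0, 0, 0]], turn=[0, 0, 0, 0, 0, 0, 0, 0, 0], squeeze=50)

```text
clock: 10.05
position: [0.4816, 0.2684, 0.0606]
orientation: [2.25, 2.192, 0.006]
ft_force: [-1.0, -0.3, 7.7]
grip_width: 0.237
grip_force: 49.2
```

Call:
arm_command(fingers=[1, 1, 1, 1, 1, 1, 1, 1, 1, 1], slide=[[0, 0, 0.3], [0, 0, 0.6], [0, 0, 0.5], [0, -0.5, 0], [0, -0.8, 0], [0, -0.95, 0], [0, -0.95, 0], [0, -0.95, 0], [0, -0.95, 0], [0, -0.95, 0]], turn=[0, 0, 0, 0, 0, 0, 0, 0, 0, 0])

```text
clock: 11.05
position: [0.4795, -0.0365, 0.1294]
orientation: [-2.25, -2.192, -0.002]
ft_force: [0.9, 0.0, -1.6]
grip_width: 0.232
grip_force: 49.1
```

```bash
python3 see.py
```

```text
11.05 [ 0.4795 -0.0365  0.1294] [-2.250e+00 -2.192e+00 -2.000e-03] [ 0.9  0.  -1.6] 0.232 49.1
top tray mean [0.4674 0.0582] topface [0.4676 0.0586] ztop 0.08 67
top tray mean [0.4695 0.1296] topface [0.4701 0.1307] ztop 0.08 73
top tray mean [0.4713 0.1972] topface [0.472  0.1991] ztop 0.08 77
side tray mean [0.4703 0.0628] topface [0.4687 0.0611] ztop 0.08 105
side tray mean [0.4743 0.2013] topface [0.4725 0.1995] ztop 0.08 118
side tray mean [0.4723 0.1345] topface [0.4709 0.1331] ztop 0.079 110
```

Call:
arm_command(fingers=[1, 1, 1, 1, 1, 1, 1, 1], slide=[[0.04, -0.9, 0], [0.04, -0.9, 0], [0.04, -0.9, 0], [0.03, -0.7, 0], [0.02, -0.5, 0], [0, 0, -0.5], [0, 0, -0.3], [0, 0, 0]], turn=[0, 0, 0, 0, 0, 0, 0, 0])

```text
clock: 11.95
position: [0.4862, -0.2274, 0.0863]
orientation: [-2.244, -2.189, 0.004]
ft_force: [-0.0, -0.4, -1.5]
grip_width: 0.233
grip_force: 49.1
```

```bash
cat > puck.py <<'E'
from h import *
p=np.array(arm.observe()["position"]); st()
# puck hanging: dark pixels near TCP
for n in("top","side"):
    im,d,W=knobs(n); hs=cv2.cvtColor(im,cv2.COLOR_BGR2HSV); 
    m=(abs(W[...,0]-p[0])<.045)&(abs(W[...,1]-p[1])<.045)&(W[...,2]<p[2]+.002)&(W[...,2]>p[2]-.03)
    q=W[m]; 
    if len(q)>20:
        ztop=np.median(q[:,2]); c,r=cv2.minEnclosingCircle(q[:,:2].astype(np.float32)); print(n,len(q),"z",np.round(np.percentile(q[:,2],[5,50,95]),4),"x",np.round(np.percentile(q[:,0],[1,99]),4),"y",np.round(np.percentile(q[:,1],[1,99]),4),"circ",np.round(c,4),round(r,4))
    K,dd,e,M=cal(n); v=M.T@(p-e); uv,_=cv2.projectPoints(np.array([[v[0],-v[1],-v[2]]]),np.zeros(3),np.zeros(3),K,dd); u,w=uv.ravel().astype(int)
    cv2.imwrite(f"pics/puck_{n}.png",cv2.resize(im[max(0,w-60):w+60,max(0,u-70):u+70],None,fx=4,fy=4,interpolation=cv2.INTER_CUBIC))
E
python3 puck.py
```

```text
11.95 [ 0.4862 -0.2274  0.0863] [-2.244 -2.189  0.004] [-0.  -0.4 -1.5] 0.233 49.1
top 203 z [0.0633 0.0736 0.0784] x [0.4564 0.5119] y [-0.2283 -0.2008] circ [ 0.4854 -0.2247] 0.0294
side 317 z [0.0599 0.0741 0.0795] x [0.46   0.5161] y [-0.2465 -0.2005] circ [ 0.4877 -0.2286] 0.0306
```

View pics/puck_side.png

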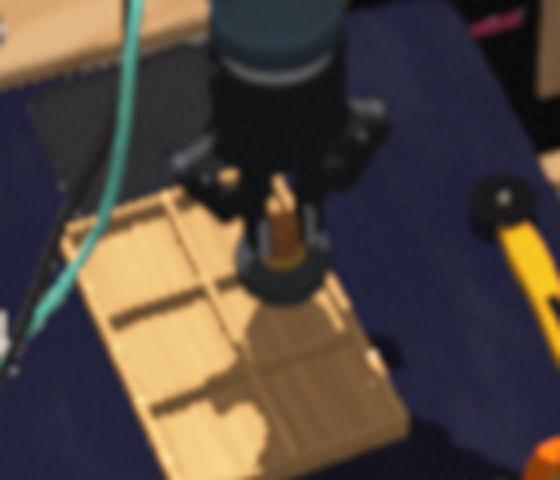

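The side crop shows the puck hanging level over the near-middle pocket at about crop (285,270), within 3 mm of centre. I lower it and release.

Call:
arm_command(fingers=[1, 1, 1, 1, 1, 0.55, 0.55, 0.55, 0.55], slide=[[0.02, -0.05, 0], [0, 0, -0.3], [0, 0, -0.4], [0, 0, -0.26], [0, 0, 0], [0, 0, 0], [0, 0, 0], [0, 0, 0], [0, 0, 0.2]], turn=[0, 0, 0, 0, 0, 0, 0, 0, 0])

```text
clock: 12.95
position: [0.4889, -0.2319, 0.0507]
orientation: [-2.249, -2.191, 0.001]
ft_force: [-0.4, -0.5, 0.2]
grip_width: 0.45
grip_force: 0.0
```

Call:
arm_command(fingers=[0.5, 0.5, 0.3, 0.3, 0.3, 0.3, 0.3, 0.3, 0.3], slide=[[0, 0, 0.6], [0, 0, 0.8], [0, 0, 0.3], [-0.05, 0.95, 0], [-0.05, 0.95, 0], [-0.05, 0.95, 0], [-0.05, 0.95, 0], [-0.05, 0.95, 0], [-0.05, 0.95, 0]], turn=[0, 0, 0, 0, 0, 0, 0, 0, 0])

```text
clock: 13.85
position: [0.4742, 0.0545, 0.1364]
orientation: [-2.251, -2.192, -0.002]
ft_force: [0.5, 0.0, 0.0]
grip_width: 0.7
grip_force: 0.0
```

```bash
python3 see.py
```

```text
13.85 [0.4742 0.0545 0.1364] [-2.251e+00 -2.192e+00 -2.000e-03] [0.5 0.  0. ] 0.7 0.0
top tray mean [0.4715 0.1967] topface [0.4715 0.1978] ztop 0.08 81
top box mean [ 0.4876 -0.2325] topface [ 0.4878 -0.2344] ztop 0.057 73
side tray mean [0.4702 0.0628] topface [0.469  0.0612] ztop 0.08 109
side tray mean [0.4725 0.1346] topface [0.471  0.1325] ztop 0.08 110
side tray mean [0.4745 0.2012] topface [0.4727 0.1997] ztop 0.08 118
side box mean [ 0.4898 -0.2314] topface [ 0.4885 -0.2341] ztop 0.057 88
```

Call:
arm_command(fingers=[0.3, 0.3, 0.3, 0.3, 0.3, 0.3, 0.3], slide=[[-0.01, 0.7, 0], [-0.01, 0.9, 0], [-0.01, 0.8, 0], [-0.01, 0.49, 0], [0, 0, -0.4], [0, 0, -0.4], [0, 0, 0]], turn=[0, 0, 0, 0, 0, 0, 0])

```text
clock: 14.65
position: [0.4703, 0.1959, 0.0937]
orientation: [-2.249, -2.192, 0.009]
ft_force: [-0.4, 0.0, 0.7]
grip_width: 0.696
grip_force: 0.0
```

Call:
arm_command(fingers=[0.3, 0.3, 0.3, 1, 1, 1, 1, 1, 1, 1], slide=[[0.03, 0.06, -0.3], [0, 0, -0.5], [0, 0, 0], [0, 0, 0], [0, 0, 0], [0, 0, 0], [0, 0, 0], [0, 0, 0.4], [0, 0, 0.6], [0, 0, 0.5]], turn=[0, 0, 0, 0, 0, 0, 0, 0, 0, 0], squeeze=50)

```text
clock: 15.65
position: [0.4738, 0.1999, 0.1316]
orientation: [2.25, 2.192, -0.001]
ft_force: [0.1, 0.6, -1.5]
grip_width: 0.237
grip_force: 49.3
```

Call:
arm_command(fingers=[1, 1, 1, 1, 1, 1, 1, 1, 1, 1], slide=[[0.1, -0.6, 0], [0.18, -0.9, 0], [0.19, -0.95, 0], [0.19, -0.95, 0], [0.19, -0.95, 0], [0.19, -0.95, 0], [0.19, -0.95, 0], [0.19, -0.95, 0], [0.19, -0.9, 0], [0.12, -0.49, 0]], turn=[0, 0, 0, 0, 0, 0, 0, 0, 0, 0])

```text
clock: 16.65
position: [0.5597, -0.235, 0.1312]
orientation: [2.254, 2.184, -0.003]
ft_force: [-0.4, 0.4, -1.4]
grip_width: 0.238
grip_force: 49.5
```

Call:
arm_command(fingers=[1, 1, 1], slide=[[0, 0, -0.5], [0, 0, -0.3], [0, 0, 0]], turn=[0, 0, 0])

```text
clock: 16.95
position: [0.5576, -0.2268, 0.0873]
orientation: [-2.243, -2.188, 0.005]
ft_force: [0.2, 1.3, -1.9]
grip_width: 0.232
grip_force: 49.5
```

```bash
python3 puck.py; python3 see.py
```

```text
16.95 [ 0.5576 -0.2268  0.0873] [-2.243 -2.188  0.005] [ 0.2  1.3 -1.9] 0.232 49.5
top 173 z [0.0667 0.0781 0.0814] x [0.5333 0.583 ] y [-0.2204 -0.1977] circ [ 0.5587 -0.216 ] 0.0269
side 313 z [0.0639 0.0784 0.0829] x [0.5313 0.5882] y [-0.2402 -0.1976] circ [ 0.5596 -0.2254] 0.0297
17.05 [ 0.5601 -0.2275  0.09  ] [-2.246e+00 -2.193e+00  1.000e-03] [ 0.7 -0.5 -2.4] 0.237 49.5
top tray mean [0.4673 0.0579] topface [0.4681 0.058 ] ztop 0.081 69
top tray mean [0.4694 0.1295] topface [0.4703 0.1303] ztop 0.08 74
side tray mean [0.4703 0.0629] topface [0.4692 0.0605] ztop 0.08 110
side tray mean [0.4725 0.1345] topface [0.471  0.1326] ztop 0.08 112
side box mean [ 0.4899 -0.2315] topface [ 0.4893 -0.2343] ztop 0.057 89
```

Call:
arm_command(fingers=[1, 1, 1, 1, 1, 0.55, 0.55, 0.55, 0.55], slide=[[0.03, -0.04, 0], [0, 0, -0.36], [0, 0, -0.4], [0, 0, -0.26], [0, 0, 0], [0, 0, 0], [0, 0, 0], [0, 0, 0], [0, 0, 0.2]], turn=[0, 0, 0, 0, 0, 0, 0, 0, 0])

```text
clock: 18.05
position: [0.5617, -0.2311, 0.0499]
orientation: [-2.249, -2.192, 0.001]
ft_force: [-0.0, -0.2, 0.0]
grip_width: 0.454
grip_force: 0.0
```

Call:
arm_command(fingers=[0.5, 0.5, 0.3, 0.3, 0.3, 0.3, 0.3, 0.3, 0.3, 0.3], slide=[[0, 0, 0.6], [0, 0, 0.8], [0, 0, 0.3], [-0.2, 0.8, 0], [-0.25, 0.95, 0], [-0.25, 0.95, 0], [-0.25, 0.95, 0], [-0.25, 0.95, 0], [-0.25, 0.95, 0], [-0.25, 0.95, 0]], turn=[0, 0, 0, 0, 0, 0, 0, 0, 0, 0])

```text
clock: 19.05
position: [0.4766, 0.0955, 0.1356]
orientation: [2.251, 2.192, 0.003]
ft_force: [-0.1, 1.3, -0.5]
grip_width: 0.701
grip_force: 0.0
```

```bash
python3 see.py
```

```text
19.05 [0.4766 0.0955 0.1356] [2.251 2.192 0.003] [-0.1  1.3 -0.5] 0.701 0.0
top tray mean [0.4676 0.0546] topface [0.468  0.0546] ztop 0.081 44
top box mean [ 0.4875 -0.2328] topface [ 0.4883 -0.2347] ztop 0.058 72
top box mean [ 0.559  -0.2298] topface [ 0.5599 -0.2311] ztop 0.057 72
side tray mean [0.4692 0.0695] topface [0.4692 0.0697] ztop 0.076 25
side tray mean [0.4728 0.1353] topface [0.4717 0.1335] ztop 0.08 102
side box mean [ 0.5622 -0.228 ] topface [ 0.5618 -0.2312] ztop 0.056 89
side box mean [ 0.49   -0.2312] topface [ 0.4894 -0.2336] ztop 0.056 92
```

Call:
arm_command(fingers=[0.3, 0.3, 0.3, 0.3, 0.3], slide=[[-0.06, 0.45, 0], [-0.06, 0.3, -0.1], [0, 0, -0.4], [0, 0, -0.3], [0, 0, 0]], turn=[0, 0, 0, 0, 0])

```text
clock: 19.65
position: [0.4691, 0.1302, 0.0929]
orientation: [-2.25, -2.191, 0.007]
ft_force: [-0.5, 0.6, -0.0]
grip_width: 0.699
grip_force: 0.0
```

Call:
arm_command(fingers=[0.3, 0.3, 0.3, 1, 1, 1, 1, 1, 1, 1], slide=[[0.02, 0.03, -0.3], [0, 0, -0.5], [0, 0, 0], [0, 0, 0], [0, 0, 0], [0, 0, 0], [0, 0, 0], [0, 0, 0.4], [0, 0, 0.6], [0, 0, 0.5]], turn=[0, 0, 0, 0, 0, 0, 0, 0, 0, 0], squeeze=50)

```text
clock: 20.65
position: [0.4717, 0.1325, 0.1306]
orientation: [-2.25, -2.192, 0.001]
ft_force: [-0.1, 1.2, -1.2]
grip_width: 0.235
grip_force: 49.3
```

Call:
arm_command(fingers=[1, 1, 1, 1, 1, 1, 1, 1, 1, 1], slide=[[0.03, -0.6, 0], [0.04, -0.9, 0], [0.04, -0.95, 0], [0.04, -0.95, 0], [0.04, -0.95, 0], [0.04, -0.9, 0], [0.04, -0.59, 0], [0, 0, -0.4], [0, 0, -0.4], [0, 0, 0]], turn=[0, 0, 0, 0, 0, 0, 0, 0, 0, 0])

```text
clock: 21.65
position: [0.4826, -0.1587, 0.0873]
orientation: [-2.247, -2.188, 0.006]
ft_force: [-0.8, 0.5, -1.3]
grip_width: 0.238
grip_force: 49.4
```

```bash
python3 puck.py; python3 see.py
```

```text
21.65 [ 0.4826 -0.1587  0.0873] [-2.247 -2.188  0.006] [-0.8  0.5 -1.3] 0.238 49.4
top 124 z [0.0656 0.0788 0.082 ] x [0.4568 0.5046] y [-0.1472 -0.1289] circ [ 0.4817 -0.1439] 0.0254
side 318 z [0.0645 0.0796 0.0842] x [0.4557 0.5131] y [-0.1752 -0.1294] circ [ 0.4844 -0.157 ] 0.0305
21.75 [ 0.4849 -0.1591  0.0896] [-2.249e+00 -2.192e+00  1.000e-03] [-0.   0.1 -0.6] 0.24 49.4
top tray mean [0.4674 0.0581] topface [0.4682 0.0581] ztop 0.081 68
side tray mean [0.47   0.0628] topface [0.4688 0.0608] ztop 0.08 108
side box mean [ 0.4911 -0.2379] topface [ 0.491 -0.238] ztop 0.058 15
side box mean [ 0.562  -0.2279] topface [ 0.5613 -0.2308] ztop 0.057 89
```

Call:
arm_command(fingers=[1, 1, 1, 1, 0.55, 0.55, 0.55, 0.55], slide=[[0.01, -0.01, -0.36], [0, 0, -0.4], [0, 0, -0.28], [0, 0, 0], [0, 0, 0], [0, 0, 0], [0, 0, 0], [0, 0, 0.2]], turn=[0, 0, 0, 0, 0, 0, 0, 0])

```text
clock: 22.65
position: [0.4856, -0.1596, 0.0479]
orientation: [-2.249, -2.192, 0.001]
ft_force: [-0.8, -0.3, 0.0]
grip_width: 0.452
grip_force: 0.0
```

Call:
arm_command(fingers=[0.5, 0.5, 0.3, 0.3, 0.3, 0.3, 0.3, 0.3, 0.3, 0.3], slide=[[0, 0, 0.6], [0, 0, 0.8], [0, 0, 0.3], [-0.06, 0.8, 0], [-0.06, 0.95, 0], [-0.06, 0.95, 0], [-0.06, 0.95, 0], [-0.06, 0.5, 0], [-0.04, 0.23, -0.3], [0, 0, -0.5]], turn=[0, 0, 0, 0, 0, 0, 0, 0, 0, 0])

```text
clock: 23.65
position: [0.4708, 0.0631, 0.0942]
orientation: [2.243, 2.198, 0.009]
ft_force: [0.9, -0.7, 0.3]
grip_width: 0.699
grip_force: 0.0
```

```bash
python3 see.py
```

```text
23.65 [0.4708 0.0631 0.0942] [2.243 2.198 0.009] [ 0.9 -0.7  0.3] 0.699 0.0
top box mean [ 0.4847 -0.1581] topface [ 0.485  -0.1594] ztop 0.058 71
top box mean [ 0.4875 -0.2327] topface [ 0.4882 -0.2344] ztop 0.057 71
top box mean [ 0.5591 -0.2295] topface [ 0.5604 -0.2311] ztop 0.058 74
side tray mean [0.4705 0.0626] topface [0.4694 0.0605] ztop 0.08 102
side box mean [ 0.4871 -0.1565] topface [ 0.4859 -0.1593] ztop 0.057 90
side box mean [ 0.5619 -0.2278] topface [ 0.5614 -0.2306] ztop 0.057 86
side box mean [ 0.49   -0.2312] topface [ 0.4893 -0.2344] ztop 0.057 90
```

Call:
arm_command(fingers=[0.3, 0.3, 0.3, 1, 1, 1, 1, 1, 1, 1], slide=[[-0.02, -0.06, -0.2], [0, 0, -0.55], [0, 0, 0], [0, 0, 0], [0, 0, 0], [0, 0, 0], [0, 0, 0], [0, 0, 0.4], [0, 0, 0.6], [0, 0, 0.5]], turn=[0, 0, 0, 0, 0, 0, 0, 0, 0, 0], squeeze=50)

```text
clock: 24.75
position: [0.4679, 0.056, 0.1313]
orientation: [2.25, 2.192, -0.0]
ft_force: [1.0, 1.6, -0.8]
grip_width: 0.237
grip_force: 49.6
```

Call:
arm_command(fingers=[1, 1, 1, 1, 1, 1, 1, 1, 1], slide=[[0.25, -0.6, 0], [0.35, -0.85, 0], [0.35, -0.85, 0], [0.35, -0.85, 0], [0.3, -0.7, 0], [0.2, -0.46, 0], [0, 0, -0.4], [0, 0, -0.4], [0, 0, 0]], turn=[0, 0, 0, 0, 0, 0, 0, 0, 0])

```text
clock: 25.65
position: [0.5552, -0.1583, 0.0874]
orientation: [-2.246, -2.188, 0.006]
ft_force: [-1.4, 1.2, -0.5]
grip_width: 0.238
grip_force: 49.7
```

```bash
python3 puck.py; python3 see.py
```

```text
25.65 [ 0.5552 -0.1583  0.0874] [-2.246 -2.188  0.006] [-1.4  1.2 -0.5] 0.238 49.7
top 67 z [0.0668 0.0786 0.0827] x [0.5452 0.5803] y [-0.1419 -0.1236] circ [ 0.5625 -0.1342] 0.0203
side 346 z [0.0649 0.0796 0.0836] x [0.5289 0.5857] y [-0.1688 -0.1241] circ [ 0.5575 -0.154 ] 0.031
25.75 [ 0.5575 -0.1589  0.09  ] [-2.249e+00 -2.192e+00  1.000e-03] [-0.6 -0.4 -1.8] 0.236 49.7
side box mean [ 0.4869 -0.1566] topface [ 0.4857 -0.1594] ztop 0.057 89
```

Call:
arm_command(fingers=[1, 1, 1, 1, 0.55, 0.55, 0.55, 0.55], slide=[[0.01, -0.05, -0.3], [0, 0, -0.4], [0, 0, -0.34], [0, 0, 0], [0, 0, 0], [0, 0, 0], [0, 0, 0], [0, 0, 0.2]], turn=[0, 0, 0, 0, 0, 0, 0, 0])

```text
clock: 26.65
position: [0.5581, -0.1616, 0.0483]
orientation: [-2.249, -2.192, 0.001]
ft_force: [0.5, -0.6, -0.1]
grip_width: 0.45
grip_force: 0.0
```

Call:
arm_command(fingers=[0.5, 0.5, 0.3, 0.3, 0.3, 0.3, 0.3, 0.3, 0.3], slide=[[0, 0, 0.6], [0, 0, 0.8], [0, 0, 0.8], [-0.2, 0.8, 0.3], [-0.2, 0.9, 0], [-0.2, 0.9, 0], [-0.2, 0.9, 0], [0, 0.5, 0], [0, 0, 0]], turn=[0, 0, 0, 0, 0, 0, 0, 0, 0])

```text
clock: 27.55
position: [0.5186, 0.0441, 0.1743]
orientation: [-2.239, -2.201, -0.005]
ft_force: [-0.7, -0.3, 0.7]
grip_width: 0.701
grip_force: 0.0
```

```bash
python3 see.py fin
```

```text
27.55 [0.5186 0.0441 0.1743] [-2.239 -2.201 -0.005] [-0.7 -0.3  0.7] 0.701 0.0
top box mean [ 0.4846 -0.1581] topface [ 0.4853 -0.1594] ztop 0.057 72
top box mean [ 0.555  -0.1554] topface [ 0.5561 -0.1562] ztop 0.056 71
top box mean [ 0.4873 -0.2326] topface [ 0.4881 -0.2339] ztop 0.057 71
top box mean [ 0.5592 -0.2298] topface [ 0.5602 -0.2316] ztop 0.057 73
side box mean [ 0.5579 -0.1535] topface [ 0.5573 -0.1559] ztop 0.057 91
side box mean [ 0.4894 -0.1575] topface [ 0.4883 -0.16  ] ztop 0.056 63
side box mean [ 0.5619 -0.228 ] topface [ 0.5615 -0.2307] ztop 0.057 88
side box mean [ 0.4901 -0.2314] topface [ 0.4891 -0.2341] ztop 0.057 89
```

View pics/fin_side.png

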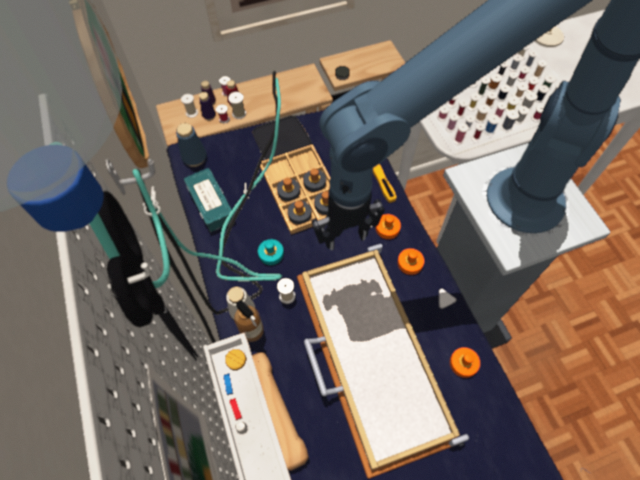

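View pics/fin_top.png

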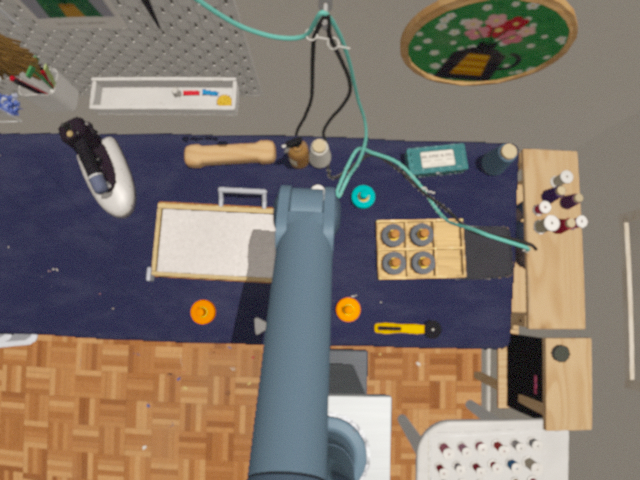

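Both pictures show the four weights flat, knob up, in four pockets (top view about (393,234), (422,233), (393,263), (423,262)). The tray is flat and empty, the bystanders are where they stood, and the arm is clear. I hand the job in.

```bash
python3 -c "
from workcell import arm
print(arm.sign_off())"
```

```text
the job is handed in; nothing more can be done
None
```

The job is handed in with no verdict returned: the four weights present were rowed against the fence, the tray was let down flat, and each weight then measured within about 3 mm of its pocket's centre, with the bystanders looking unmoved in the final pictures.

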